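Dry test stroke of the blue portion doser

TASK

Before filling starts, give the doser with the blue handle a dry test stroke: pull its sprung handle out until the red pointer is level with that doser's orange portion clip and hold it there for about two seconds. Then ease the handle fully back home without letting it snap, and let go. Leave the doser with the white handle alone, and do not shift the blue doser's orange clip.

Things in the scene. Friction and masses are not known exactly. Their poses are not given: they have to be found in the camera images.
- blue_grip (a point): Blue doser's handle: vertical post 24 mm wide, blue from 76 to 146 mm above the table; point on its axis at grip height, 122 mm; pinch it from above in any yaw. Axes: z up, it pulls out along -x (toward the robot). A red pointer 6 mm wide sticks out from its foot to +y, on the post's own position along x, over a scale strip (pointer at 46 mm, ticks every 10 mm).
- blue_mark (a point): Top centre of the blue doser's orange clip: 12 mm along the slide, 16 mm across, top 54 mm above the table, 66 mm to the +y side of the handle's line, 50 to 100 mm out from home. Axes as blue_grip: x along the slide, pull-out is -x. The pointer is level with the clip when blue_grip and blue_mark have the same position along x.
- blue_slide (a joint): How far the blue handle is out, m: 0 home, 0.13 fully out. A spring pulls it home with 2.5 N at 0, plus 50 N/m; let go, it snaps back. Its rod (14 mm, 60 mm up) runs +x into a barrel that begins 65 mm behind the home handle and is 91 mm high; a hopper 92 mm wide, 175 mm high is centred 190 mm behind the home handle.
- white_slide (a joint): The same for the other, otherwise identical doser, with a white handle and its own orange clip; it stays home (0). The two dosers may stand either way round, left or right.

How it is judged:
By the outcome, as a careful person would: the job done as asked, in the order asked, and still so for the second after the job is handed in, with the robot touching nothing.
It also fails if it takes over 38 s, if anything falls off the work surface, if the arm or the gripper's body presses on something with over 40 N, if the wrist force passes 120 N, or if a joint passes its speed limit or range.

ROBOT

A 7-joint arm with a two-finger parallel gripper is mounted at the origin on the work surface. World frame = base frame: x ahead of the robot, y to its left, z up, the work surface at z = 0. Lengths are in m, angles in rad, forces in N, time in s.
With the tool pointing down it reaches from about 0.425 to 0.925 m from the base axis. Payload 6.8 kg.
Tool frame: the origin (TCP) lies at the very end of the fingers, on their centre line; the grasp point (between the pads) lies 19 mm behind it; z points along the fingers, x is the direction in which the jaws open and shut, and the axes are right-handed (so a half turn about z gives the same grasp; the last joint's range is limited). The gripper opens to 85 mm and grips with 20 to 120 N. Pads are 22 mm wide; open, the fingers measure 114 mm over their backs; the gripper's body (76 mm by 85 mm) begins 54 mm behind the grasp point. The pads swing forward as they close: fully open they stand 13 mm farther back than shut.
Start: joints at [-1.339, 0.477, 0.022, 1.555, -0.011, 1.109, -0.083], TCP at [0.225, 0.636, 0.231] pointing down, gripper open.
Joint ranges: [-2.96, 2.96], [-0.34, 2.1], [-1.41, 1.46], [0.24, 2.44], [-1.37, 4.51], [0.17, 1.92], [-2.96, 2.96]. Speed limits (rad/s): [2.39, 2.39, 3.14, 3.14, 3.14, 3.14, 3.14].

INTERFACE

Orientations are given as a unit quaternion [w, x, y, z].
In Python, from station import get_obs, read_camera, calibration, hand_in, recognise, outline_of, place_of gives the robot as it stands.
- The arm moves only by the tool move_arm, never from a script. Its argument "steps" is a list of rows, each an object with "fingers": the finger opening in mm, from 0 to 85.4; "translation": the shift along the world's x, y, z in mm, a list of three; "turn": the turn about the world's z in rad. In form: [{"fingers": fingers, "translation": [dx, dy, dz], "turn": turn}, ...]. A call has 1 to 10 rows; each row shifts and turns the commanded pose from where the row before left it; what a row does not reach is not made up. A row lasts 1/8 s, in which the tool goes at most 62.5 mm and 10.7 degrees, less where a joint would pass 70% of its speed; a pose out of reach is approached as far as the arm can. A call with a gripper value outside its range is refused whole. The fingers move at their own pace and stop on an object; "newtons" is the grip in N (left out, the last holds). Time passes only in rows, so rows that do not move let the fingers close. It gives the time, the measured TCP pose, the force and the opening at its end, in the units of the state.
- get_obs(): the state, without advancing time (a new reading comes with each control period).
- read_camera(name): name is "side" or "top"; returns the picture (384x512x3 uint8, blue, green, red); there is no depth.
- calibration(name): a dict with "camera_matrix" (3x3 intrinsics, pixels), "k1" (the pictures are not rectified: a ray, as slopes to the right and down, at radius r is drawn at 1 + k1 r^2 times it, then the intrinsics apply), "rvec" (rotation vector, rad) and "tvec" (3), from world to camera coordinates, as OpenCV has them. Camera axes: x right, y down, z forward; pixel columns grow to the right and rows downward; lengths in m; the calibration is good to about 2 mm. A picture is of the moment at which its call begins. calibration takes no time and is no camera call.
- hand_in(): hands the job in, once; it reports no verdict.
Trained networks look in the newest picture that a camera, given by its name, has taken for a name from the list of things; names that differ only in an ending like _2 or _b are one class to them, and where a whole thing is asked for, a point or a joint stands for the part that bears it (a point fixed in the world has none). Each returns a list of dicts, best first, with "conf" (0 to 1); they miss things now and then, are a little off and sometimes report something else, mostly with a low value. They report only what shows in the picture. A call takes as long as a camera call.
- recognise(camera, name): "xy" ([column, row] in pixels, amid what is visible of it).
- outline_of(camera, name): "mask" (384x512 bool, what is visible of it) and "xy" ([column, row] in pixels, amid what is visible of it).
- place_of(camera, name): "xy" ([column, row] in pixels: a listed point, or the origin of a listed thing).
The state is a dict: "t": time; "q": joint angles; "joint_vel": joint speeds; "joint_torque": joint torques, N m; "eef_pos": TCP position; "tool_rot": TCP orientation; "contact_force": force on the tool from outside, world axes, zero at the start; "torque": the same for the moment, N m; "gripper_width": opening from 0.0 (shut) to 1.0 (fully open).
Only numpy, scipy, OpenCV 4.12 (cv2) and the standard library are available. Lean on these libraries where they do the work, as an engineer would, in place of code of your own. Each camera call takes 0.05 s, during which the arm holds its last target.

## Working session

There is one attempt and no reset: what is moved stays moved. The work goes in short steps, Python scripts to look and compute and a tool call to move; the robot and the scene stay as the last step left them, time stands still between calls to the robot, and variables do not carry over. Pictures are saved under pics/ and viewed, and the job is handed in when it is done.

Besides the shell and the picture viewer there is one more tool, called after "Call:" as name([rows], argument=value, ...), one row to a line, values as JSON. move_arm: Moves the arm, as the interface text tells. Its arguments: {"type":"object","properties":{"steps":{"type":"array"},"newtons":{"type":"number"}},"required":["steps"]}

```bash
mkdir -p pics; cat > h.py <<'E'
import numpy as np, cv2
from station import *
def ray(cam,xy):
    c=calibration(cam);K=np.array(c["camera_matrix"],float);k=float(c["k1"])
    R=cv2.Rodrigues(np.array(c["rvec"],float))[0];t=np.array(c["tvec"],float).ravel()
    p=cv2.undistortPoints(np.array([[xy]],float),K,np.array([k,0,0,0.]))[0,0]
    return -R.T@t, R.T@np.array([p[0],p[1],1])
def atz(cam,xy,z):
    o,d=ray(cam,xy); return o+d*(z-o[2])/d[2]
def proj(cam,P):
    c=calibration(cam)
    return cv2.projectPoints(np.array([P],float),np.array(c["rvec"],float),np.array(c["tvec"],float),np.array(c["camera_matrix"],float),np.array([c["k1"],0,0,0.]))[0].ravel()
def tri(a,b):
    (o1,d1),(o2,d2)=a,b
    s=np.linalg.lstsq(np.c_[d1,-d2],o2-o1,rcond=None)[0]
    p,q=o1+d1*s[0],o2+d2*s[1]; return (p+q)/2,np.linalg.norm(p-q)
E
python3 - <<'E'
from h import *
for c in ("top","side"):
    im=read_camera(c); cv2.imwrite(f"pics/{c}0.png",im)
    print(c,ray(c,(256,192)))
    for n,z in (("blue_grip",.122),("blue_mark",.054)):
        for r in place_of(c,n)[:3]: print(n,r["conf"],r["xy"],atz(c,r["xy"],z))
print(get_obs())
E
```

```text
top (array([ 0.54019679, -0.01428517,  0.96344796]), array([ 0.07565075,  0.0182305 , -0.9970262 ]))
blue_grip 0.57 [327.7, 186.7] [ 0.61889222 -0.16030544  0.122     ]
blue_mark 0.44 [296.0, 215.4] [ 0.55399462 -0.0957905   0.054     ]
side (array([0.57262842, 0.54008114, 0.67184832]), array([ 0.04275439, -0.65500725, -0.75447528]))
blue_grip 0.83 [254.7, 119.8] [ 0.61629261 -0.14944606  0.122     ]
blue_mark 0.67 [279.7, 155.6] [ 0.55884451 -0.10721307  0.054     ]
{'t': 0.3, 'q': array([-1.33905376,  0.47729851,  0.02240922,  1.55573366, -0.01145276,
        1.10930366, -0.08311885]), 'joint_vel': array([-1.70974631e-03, -6.68698705e-04,  9.88478199e-04, -2.99160694e-03,
        1.21637369e-03, -6.19648695e-06, -6.31636838e-04]), 'joint_torque': array([-1.90197083e-03, -5.95676637e+01,  1.60383280e+00, -2.81001091e+01,
        1.23245775e-02,  5.84252834e-03, -3.69596577e-06]), 'eef_pos': array([0.22497423, 0.63621596, 0.2309667 ]), 'tool_rot': array([ 2.13706641e-04,  8.16506991e-01,  5.77335464e-01, -2.21643947e-04]), 'contact_force': array([-0.40962934,  0.62252927, -0.26383321]), 'torque': array([ 0.04043878,  0.00898362, -0.04224037]), 'gripper_width': 0.9991629871348208}
```

```bash
python3 - <<'E'
import cv2,numpy as np
a=cv2.imread("pics/top0.png");b=cv2.imread("pics/side0.png")
cv2.imwrite("pics/a.png",cv2.resize(a[120:300,220:460],None,fx=3.3,fy=3.3))
cv2.imwrite("pics/b.png",cv2.resize(b[60:240,150:390],None,fx=3.3,fy=3.3))
E
```

```text
(no output)
```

View pics/top0.png

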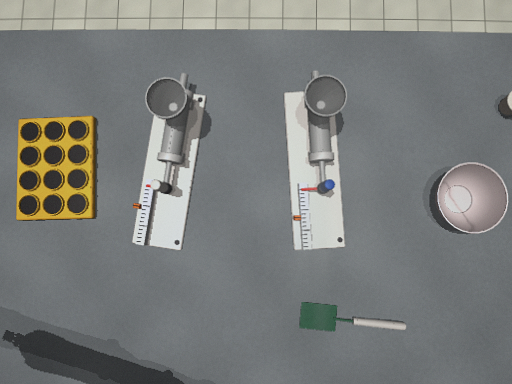

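View pics/side0.png

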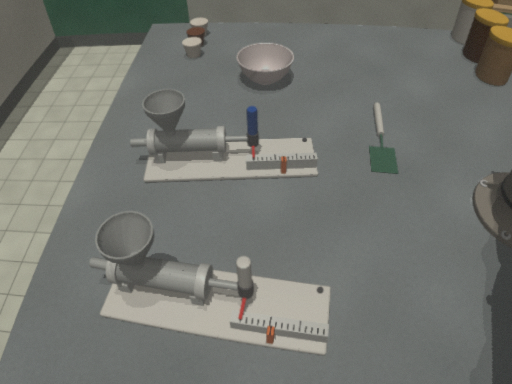

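```bash
ls pics
```

```text
a.png
b.png
side0.png
top0.png
```

View pics/a.png

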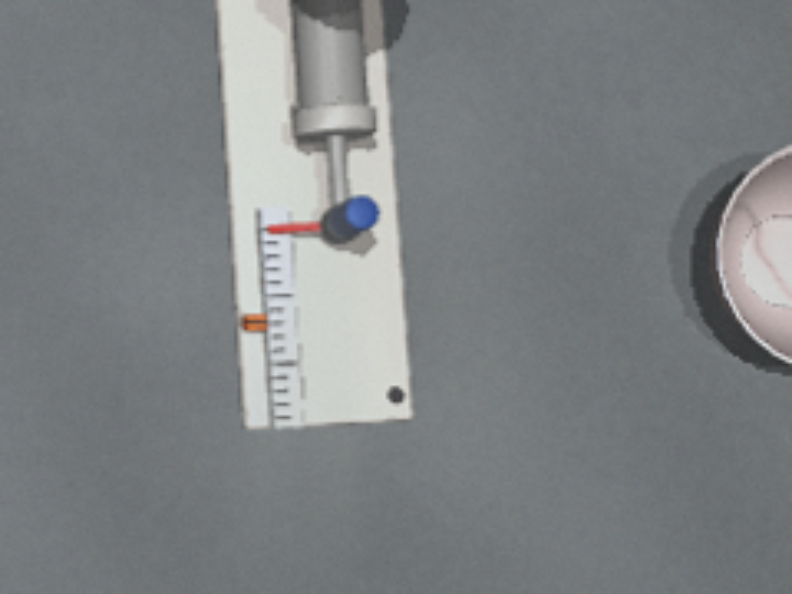

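View pics/b.png

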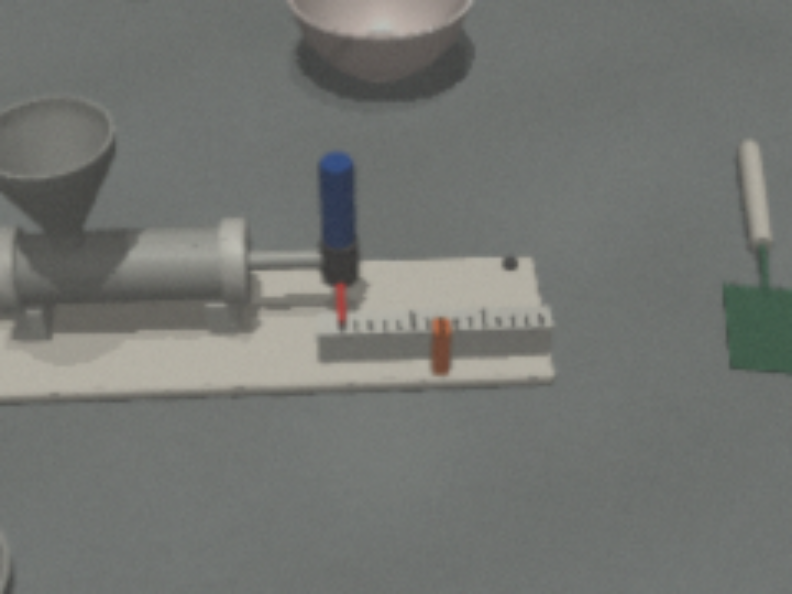

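The top view has the blue doser at right, with its post top at about (329,184), pointer tip (301,190) and clip (297,218). White is at left. The blue doser is slightly yawed, so I'll measure that next.

```bash
python3 - <<'E'
from h import *
def px(cam,x,y):
    o={"top":(220,120),"side":(150,60)}[cam]; return (x/3.3+o[0]-.35,y/3.3+o[1]-.35)
a=cv2.imread("pics/top0.png");b=cv2.imread("pics/side0.png")
def seg(im,f,box):
    h=cv2.cvtColor(im,cv2.COLOR_BGR2HSV).astype(int); m=f(h).astype(np.uint8)
    M=np.zeros_like(m); x0,y0,x1,y1=box; M[y0:y1,x0:x1]=m[y0:y1,x0:x1]
    ys,xs=np.nonzero(M); return xs,ys
orange=lambda h:(h[...,0]>=4)&(h[...,0]<20)&(h[...,1]>140)&(h[...,2]>60)
red=lambda h:((h[...,0]<4)|(h[...,0]>172))&(h[...,1]>140)&(h[...,2]>90)
blue=lambda h:(h[...,0]>100)&(h[...,0]<130)&(h[...,1]>120)
C={}
for cam,im,box in(("top",a,(280,170,345,230)),("side",b,(230,90,300,185))):
    for n,f in(("o",orange),("r",red),("b",blue)):
        xs,ys=seg(im,f,box); C[cam,n]=(xs.mean(),ys.mean())
        print(cam,n,len(xs),xs.min(),xs.max(),ys.min(),ys.max(),C[cam,n])
print("clip top@.05",atz("top",C["top","o"],.052), "side tri",tri(ray("top",C["top","o"]),ray("side",C["side","o"])))
print("pointer",atz("top",C["top","r"],.046),atz("side",C["side","r"],.046),tri(ray("top",C["top","r"]),ray("side",C["side","r"])))
print("blue tri",tri(ray("top",C["top","b"]),ray("side",C["side","b"])))
# direction estimates
def d(cam,p,q,z):
    P,Q=atz(cam,px(cam,*p),z),atz(cam,px(cam,*q),z); v=Q-P; print(cam,P,Q,np.degrees(np.arctan2(v[1],v[0])),np.linalg.norm(v))
d("top",(273,428),(262,208),.045)   # scale left edge
d("top",(412,418),(385,10),.012)
d("top",(246,428),(218,5),.012)
d("top",(412,418),(246,428),.012)
d("side",(553,330),(318,335),.042)
d("side",(553,380),(0,400),.012)
d("top",(322,227),(266,230),.046)
# blue top circle
print("top cap",atz("top",px("top",361,213),.146),atz("side",px("side",337,162),.146))
E
```

```text
top o 22 294 300 216 219 (np.float64(296.8636363636364), np.float64(217.63636363636363))
top r 17 301 315 188 190 (np.float64(307.6470588235294), np.float64(188.88235294117646))
top b 69 325 334 180 188 (np.float64(329.1014492753623), np.float64(184.05797101449275))
side o 11 282 285 157 161 (np.float64(283.27272727272725), np.float64(159.0909090909091))
side r 12 252 253 146 156 (np.float64(252.91666666666666), np.float64(150.58333333333334))
side b 40 248 255 107 112 (np.float64(251.35), np.float64(109.275))
clip top@.05 [ 0.54863874 -0.09812514  0.052     ] side tri (array([ 0.54966476, -0.09818237,  0.05192262]), np.float64(0.0020528470144407325))
pointer [ 0.61975167 -0.12437067  0.046     ] [ 0.62105029 -0.13070879  0.046     ] (array([ 0.61986218, -0.12359599,  0.05257074]), np.float64(0.0013555520176744495))
blue tri (array([ 0.62328427, -0.15970585,  0.14307687]), np.float64(0.0009472998916819053))
top [ 0.47193187 -0.11303611  0.045     ] [ 0.6348163  -0.10320451  0.045     ] 3.4541454679034715 0.16318088058891353
top [ 0.47920532 -0.22234014  0.012     ] [ 0.79571625 -0.20105664  0.012     ] 3.8470120321539936 0.31722571358968166
top [ 0.46904841 -0.09599951  0.012     ] [ 0.79786885 -0.07040553  0.012     ] 4.450685566601804 0.3298150016312372
top [ 0.47920532 -0.22234014  0.012     ] [ 0.46904841 -0.09599951  0.012     ] 94.5962980583411 0.12674824278765098
side [ 0.47249009 -0.10905717  0.042     ] [ 0.63533636 -0.09925434  0.042     ] 3.4448702177645836 0.16314105662766876
side [ 0.47070726 -0.08970782  0.012     ] [ 0.85799289 -0.05946941  0.012     ] 4.464471665013407 0.38846431088339334
top [ 0.62126132 -0.14784796  0.046     ] [ 0.61828591 -0.10624889  0.046     ] 94.09115778224971 0.04170534555799051
top cap [ 0.62220905 -0.15905317  0.146     ] [ 0.62265681 -0.15784817  0.146     ]
```

Call:
move_arm([
  {"fingers": 85, "translation": [25, -50, 0], "turn": 0.0412},
  {"fingers": 85, "translation": [25, -50, 0], "turn": 0.0412},
  {"fingers": 85, "translation": [25, -50, 0], "turn": 0.0412},
  {"fingers": 85, "translation": [25, -50, 0], "turn": 0.0412},
  {"fingers": 85, "translation": [25, -50, 0], "turn": 0.0412},
  {"fingers": 85, "translation": [25, -50, 0], "turn": 0.0412},
  {"fingers": 85, "translation": [25, -50, 0], "turn": 0.0412},
  {"fingers": 85, "translation": [25, -50, 0], "turn": 0.0412},
  {"fingers": 85, "translation": [25, -50, 0], "turn": 0.0412},
  {"fingers": 85, "translation": [25, -50, 0], "turn": 0.0412},
])

```text
t: 1.55
eef_pos: [0.4756, 0.1348, 0.2316]
tool_rot: [0.0, 0.681, 0.733, 0.0]
contact_force: [0.3, 0.8, -0.2]
gripper_width: 0.996
```

Call:
move_arm([
  {"fingers": 85, "translation": [25, -50, 0], "turn": 0},
  {"fingers": 85, "translation": [25, -50, 0], "turn": 0},
  {"fingers": 85, "translation": [25, -50, 0], "turn": 0},
  {"fingers": 85, "translation": [25, -50, 0], "turn": 0},
  {"fingers": 85, "translation": [25, -50, 0], "turn": 0},
  {"fingers": 85, "translation": [22, -45, 0], "turn": 0},
  {"fingers": 85, "translation": [0, 0, 0], "turn": 0},
  {"fingers": 85, "translation": [0, 0, 0], "turn": 0},
])

```text
t: 2.55
eef_pos: [0.6217, -0.1579, 0.2309]
tool_rot: [-0.001, 0.681, 0.732, 0.0]
contact_force: [0.4, 0.4, 0.5]
gripper_width: 0.998
```

Call:
move_arm([
  {"fingers": 85, "translation": [0, -1, -30], "turn": 0},
  {"fingers": 85, "translation": [0, 0, -30], "turn": 0},
  {"fingers": 85, "translation": [0, 0, -30], "turn": 0},
  {"fingers": 85, "translation": [0, 0, -25], "turn": 0},
  {"fingers": 85, "translation": [0, 0, -13], "turn": 0},
  {"fingers": 85, "translation": [0, 0, 0], "turn": 0},
])

```text
t: 3.3
eef_pos: [0.6216, -0.1582, 0.1029]
tool_rot: [-0.001, 0.681, 0.733, -0.0]
contact_force: [-0.4, 0.2, 0.2]
gripper_width: 0.992
```

```bash
python3 - <<'E'
from h import *
a=read_camera("top");b=read_camera("side")
cv2.imwrite("pics/c1.png",np.hstack([cv2.resize(a[130:250,250:370],None,fx=3.3,fy=3.3),cv2.resize(b[70:190,190:310],None,fx=3.3,fy=3.3)]))
o=get_obs();print(o["eef_pos"],o["contact_force"])
E
```

```text
[ 0.62261438 -0.15923199  0.10432707] [-0.40834579 -0.10894406 -0.4708995 ]
```

View pics/c1.png

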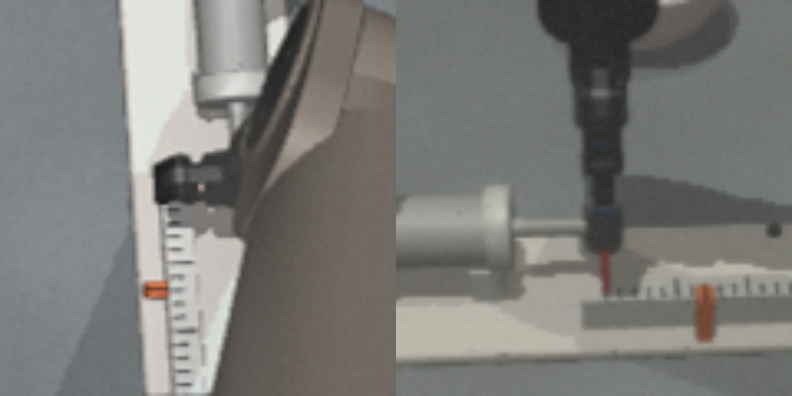

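The side view shows the fingers straddling the post and lined up with it. The pointer sits at the first tick, and the clip is clear of the gripper. I'll close on the post now.

Call:
move_arm([
  {"fingers": 20, "translation": [0, 0, 0], "turn": 0},
  {"fingers": 20, "translation": [0, 0, 0], "turn": 0},
  {"fingers": 20, "translation": [0, 0, 0], "turn": 0},
  {"fingers": 20, "translation": [0, 0, 0], "turn": 0},
  {"fingers": 20, "translation": [0, 0, 0], "turn": 0},
  {"fingers": 20, "translation": [0, 0, 0], "turn": 0},
  {"fingers": 20, "translation": [0, 0, 0], "turn": 0},
  {"fingers": 20, "translation": [0, 0, 0], "turn": 0},
], newtons=60)

```text
t: 4.4
eef_pos: [0.6221, -0.1595, 0.1037]
tool_rot: [0.0, 0.681, 0.732, 0.0]
contact_force: [-2.2, 1.2, 5.8]
gripper_width: 0.262
```

Call:
move_arm([
  {"fingers": 20, "translation": [-3, -0.2, 0], "turn": 0},
  {"fingers": 20, "translation": [-7, -0.5, 0], "turn": 0},
  {"fingers": 20, "translation": [-7, -0.5, 0], "turn": 0},
  {"fingers": 20, "translation": [-8, -0.6, 0], "turn": 0},
  {"fingers": 20, "translation": [-8, -0.6, 0], "turn": 0},
  {"fingers": 20, "translation": [-8, -0.6, 0], "turn": 0},
  {"fingers": 20, "translation": [-8, -0.6, 0], "turn": 0},
  {"fingers": 20, "translation": [-8, -0.6, 0], "turn": 0},
  {"fingers": 20, "translation": [-7, -0.5, 0], "turn": 0},
  {"fingers": 20, "translation": [-3, -0.2, 0], "turn": 0},
])

```text
t: 5.65
eef_pos: [0.5552, -0.1646, 0.1037]
tool_rot: [0.001, 0.681, 0.732, 0.0]
contact_force: [5.4, 1.2, 3.0]
gripper_width: 0.265
```

```bash
cat > chk.py <<'E'
from h import *
import sys
a=read_camera("top");b=read_camera("side");n=sys.argv[1]
cv2.imwrite(f"pics/{n}.png",np.hstack([cv2.resize(a[150:250,270:350],None,fx=5,fy=5),cv2.resize(b[100:200,225:305],None,fx=5,fy=5)]))
h=cv2.cvtColor(b,cv2.COLOR_BGR2HSV).astype(int)
R=cv2.Rodrigues
def seg(im,f,box):
    h=cv2.cvtColor(im,cv2.COLOR_BGR2HSV).astype(int); m=f(h); x0,y0,x1,y1=box
    ys,xs=np.nonzero(m[y0:y1,x0:x1]); return xs+x0,ys+y0
orange=lambda h:(h[...,0]>=4)&(h[...,0]<20)&(h[...,1]>140)&(h[...,2]>60)
red=lambda h:((h[...,0]<4)|(h[...,0]>172))&(h[...,1]>140)&(h[...,2]>60)
u=np.array([np.cos(.071),np.sin(.071)])
for cam,im,box in(("top",a,(280,170,345,230)),("side",b,(230,130,310,185))):
    for nm,f,z in(("orange",orange,.052),("red",red,.046)):
        xs,ys=seg(im,f,box)
        if len(xs)>3:
            P=atz(cam,(xs.mean(),ys.mean()),z); print(cam,nm,len(xs),xs.min(),xs.max(),ys.min(),ys.max(),P.round(4),"s=",(P[:2]@u).round(4))
o=get_obs();print(o["t"],o["eef_pos"],o["eef_pos"][:2]@u,o["contact_force"])
E
python3 chk.py d1
```

```text
top orange 22 294 300 216 219 [ 0.5486 -0.0981  0.052 ] s= 0.5403
side orange 14 282 285 157 169 [ 0.5502 -0.0941  0.052 ] s= 0.5421
5.75 [ 0.55509522 -0.16465003  0.10369439] 0.5420163531064089 [ 4.9586264  -0.57262474  4.1424147 ]
```

View pics/d1.png

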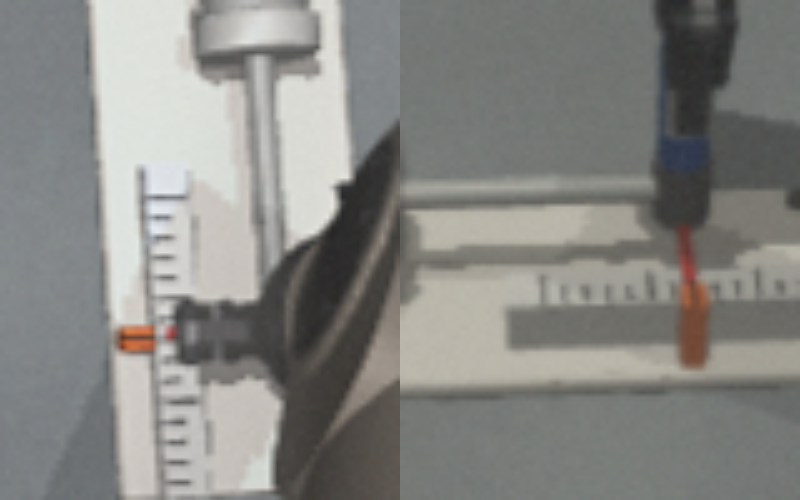

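The pointer is about 1 mm short of the clip in both views (top: pointer row 216.6, clip row 217.6). I'll make a small correction and then measure again.

Call:
move_arm([
  {"fingers": 20, "translation": [-1.3, -0.1, 0], "turn": 0},
  {"fingers": 20, "translation": [0, 0, 0], "turn": 0},
])

```text
t: 6.0
eef_pos: [0.5541, -0.1647, 0.1037]
tool_rot: [0.001, 0.681, 0.732, 0.0]
contact_force: [5.3, -0.2, 4.5]
gripper_width: 0.268
```

```bash
python3 chk.py d2; python3 - <<'E'
from h import *
# compare: move-free subpixel measure of pointer (redness) rows on side and top
u=np.array([np.cos(.071),np.sin(.071)])
import glob
a=read_camera("top").astype(float);b=read_camera("side").astype(float)
# side: per row red centroid
for y in range(143,172):
    r=b[y,270:295]; w=np.clip(r[:,2]-1.3*r[:,1]-10,0,None)
    if w.sum()>40:
        x=(w*np.arange(270,295)).sum()/w.sum(); P=atz("side",(x,y),.046 if y<156 else .054)
        print(y,round(x,2),int(w.sum()),P.round(4),(P[:2]@u).round(4), r[w.argmax()])
print("top")
for x in range(290,309):
    r=a[205:228,x]; w=np.clip(r[:,2]-1.3*r[:,1]-10,0,None)
    if w.sum()>20:
        y=(w*np.arange(205,228)).sum()/w.sum(); P=atz("top",(x,y),.046 if x>301 else .054)
        print(x,round(y,2),int(w.sum()),P.round(4),(P[:2]@u).round(4), r[w.argmax()])
E
```

```text
top orange 22 294 300 216 219 [ 0.5486 -0.0981  0.052 ] s= 0.5403
side orange 11 282 285 157 171 [ 0.5505 -0.0949  0.052 ] s= 0.5424
side red 4 282 283 152 154 [ 0.5522 -0.1245  0.046 ] s= 0.542
6.1 [ 0.55414013 -0.16473693  0.10366209] 0.5410575059093039 [6.24735816 0.0884839  3.94158749]
150 281.75 63 [ 0.554  -0.1346  0.046 ] 0.543 [ 56.  59. 117.]
151 281.9 61 [ 0.5536 -0.1312  0.046 ] 0.5429 [ 57.  59. 120.]
152 282.2 101 [ 0.5529 -0.1278  0.046 ] 0.5425 [ 58.  62. 142.]
153 282.47 105 [ 0.5523 -0.1245  0.046 ] 0.5421 [ 63.  64. 147.]
154 282.58 100 [ 0.5521 -0.1211  0.046 ] 0.5421 [ 61.  65. 150.]
155 282.57 80 [ 0.5521 -0.1178  0.046 ] 0.5423 [ 66.  69. 146.]
157 283.33 81 [ 0.5506 -0.1029  0.054 ] 0.5419 [ 68.  96. 159.]
158 283.14 75 [ 0.5511 -0.0996  0.054 ] 0.5426 [ 62.  91. 156.]
159 283.28 75 [ 0.5507 -0.0964  0.054 ] 0.5425 [ 65.  96. 160.]
160 283.25 70 [ 0.5508 -0.0932  0.054 ] 0.5428 [ 67.  96. 164.]
161 283.44 47 [ 0.5504 -0.09    0.054 ] 0.5426 [ 63.  85. 137.]
165 283.38 42 [ 0.5506 -0.0773  0.054 ] 0.5437 [ 49.  70. 113.]
top
294 217.66 138 [ 0.5484 -0.091   0.054 ] 0.5406 [ 43.  74. 154.]
295 217.77 157 [ 0.5482 -0.0934  0.054 ] 0.5402 [ 48.  94. 188.]
296 217.6 160 [ 0.5487 -0.0959  0.054 ] 0.5405 [ 61. 113. 211.]
297 217.35 178 [ 0.5493 -0.0983  0.054 ] 0.541 [ 61. 109. 213.]
298 217.3 165 [ 0.5495 -0.1007  0.054 ] 0.5409 [ 65. 113. 214.]
299 217.21 180 [ 0.5498 -0.1031  0.054 ] 0.5411 [ 68. 118. 215.]
300 217.4 103 [ 0.5493 -0.1055  0.054 ] 0.5405 [ 65.  95. 165.]
303 216.92 42 [ 0.5507 -0.1136  0.046 ] 0.5413 [ 94.  98. 177.]
304 216.61 105 [ 0.5515 -0.1161  0.046 ] 0.5419 [ 64.  67. 161.]
```

View pics/d2.png

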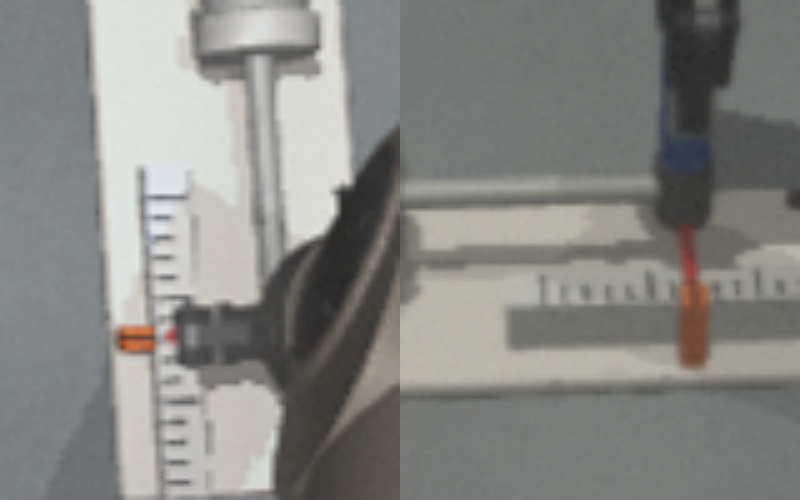

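Side says level within 0.3 mm; top says about 0.9 mm short. I'll split the difference with 0.4 mm more, then hold for 2 s.

Call:
move_arm([
  {"fingers": 20, "translation": [-0.4, 0, 0], "turn": 0},
  {"fingers": 20, "translation": [0, 0, 0], "turn": 0},
  {"fingers": 20, "translation": [0, 0, 0], "turn": 0},
  {"fingers": 20, "translation": [0, 0, 0], "turn": 0},
  {"fingers": 20, "translation": [0, 0, 0], "turn": 0},
  {"fingers": 20, "translation": [0, 0, 0], "turn": 0},
  {"fingers": 20, "translation": [0, 0, 0], "turn": 0},
  {"fingers": 20, "translation": [0, 0, 0], "turn": 0},
  {"fingers": 20, "translation": [0, 0, 0], "turn": 0},
  {"fingers": 20, "translation": [0, 0, 0], "turn": 0},
])

```text
t: 7.45
eef_pos: [0.5539, -0.1648, 0.1037]
tool_rot: [0.001, 0.681, 0.732, 0.0]
contact_force: [6.3, 0.3, 4.5]
gripper_width: 0.265
```

Call:
move_arm([
  {"fingers": 20, "translation": [0, 0, 0], "turn": 0},
  {"fingers": 20, "translation": [0, 0, 0], "turn": 0},
  {"fingers": 20, "translation": [0, 0, 0], "turn": 0},
  {"fingers": 20, "translation": [0, 0, 0], "turn": 0},
  {"fingers": 20, "translation": [0, 0, 0], "turn": 0},
  {"fingers": 20, "translation": [0, 0, 0], "turn": 0},
  {"fingers": 20, "translation": [0, 0, 0], "turn": 0},
])

```text
t: 8.32
eef_pos: [0.5539, -0.1648, 0.1037]
tool_rot: [0.001, 0.681, 0.732, 0.0]
contact_force: [6.3, -0.1, 4.1]
gripper_width: 0.259
```

Call:
move_arm([
  {"fingers": 20, "translation": [3, 0.2, 0], "turn": 0},
  {"fingers": 20, "translation": [5, 0.4, 0], "turn": 0},
  {"fingers": 20, "translation": [5, 0.4, 0], "turn": 0},
  {"fingers": 20, "translation": [5, 0.4, 0], "turn": 0},
  {"fingers": 20, "translation": [5, 0.4, 0], "turn": 0},
  {"fingers": 20, "translation": [5, 0.4, 0], "turn": 0},
  {"fingers": 20, "translation": [5, 0.4, 0], "turn": 0},
  {"fingers": 20, "translation": [5, 0.4, 0], "turn": 0},
  {"fingers": 20, "translation": [5, 0.4, 0], "turn": 0},
  {"fingers": 20, "translation": [5, 0.3, 0], "turn": 0},
])

```text
t: 9.57
eef_pos: [0.6013, -0.1612, 0.1037]
tool_rot: [0.0, 0.681, 0.732, 0.0]
contact_force: [3.2, -0.1, 6.8]
gripper_width: 0.268
```

Call:
move_arm([
  {"fingers": 20, "translation": [5, 0.3, 0], "turn": 0},
  {"fingers": 20, "translation": [5, 0.3, 0], "turn": 0},
  {"fingers": 20, "translation": [4, 0.3, 0], "turn": 0},
  {"fingers": 20, "translation": [3, 0.2, 0], "turn": 0},
  {"fingers": 20, "translation": [2, 0.1, 0], "turn": 0},
  {"fingers": 20, "translation": [1, 0.1, 0], "turn": 0},
  {"fingers": 20, "translation": [0.7, 0, 0], "turn": 0},
  {"fingers": 20, "translation": [0, 0, 0], "turn": 0},
])

```text
t: 10.58
eef_pos: [0.6217, -0.1596, 0.1037]
tool_rot: [-0.0, 0.681, 0.732, 0.0]
contact_force: [2.7, 1.4, 7.5]
gripper_width: 0.268
```

```bash
python3 chk.py e1
```

```text
top orange 22 294 300 216 219 [ 0.5486 -0.0981  0.052 ] s= 0.5403
top red 5 301 303 189 190 [ 0.6182 -0.111   0.046 ] s= 0.6088
side orange 15 282 285 157 167 [ 0.5509 -0.0946  0.052 ] s= 0.5428
side red 4 253 253 153 156 [ 0.6202 -0.1175  0.046 ] s= 0.6103
10.675 [ 0.62170064 -0.15955006  0.10370426] 0.6088157661428203 [2.61760033 0.23938953 7.03299358]
```

View pics/e1.png

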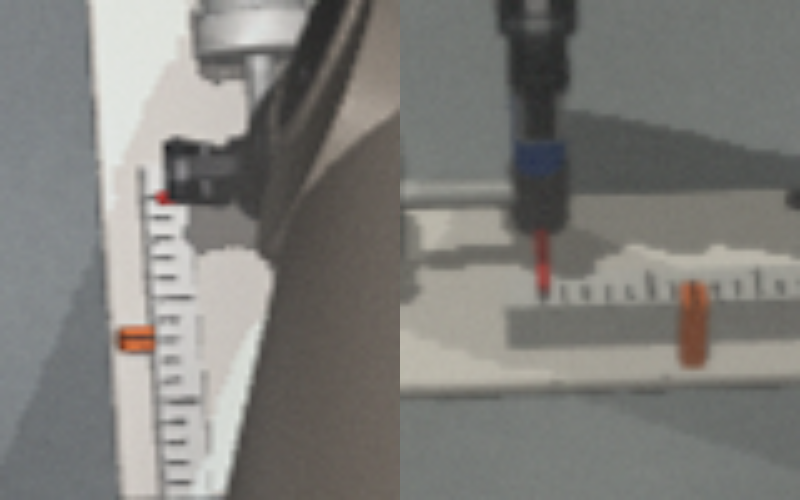

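The pointer is back at the first tick, but the x force (+2.7 N) shows I'm still carrying the spring. I'll ease in further in small steps until the stop takes over.

Call:
move_arm([
  {"fingers": 20, "translation": [0.3, 0, 0], "turn": 0},
  {"fingers": 20, "translation": [0.3, 0, 0], "turn": 0},
  {"fingers": 20, "translation": [0, 0, 0], "turn": 0},
])

```text
t: 11.05
eef_pos: [0.622, -0.1595, 0.1037]
tool_rot: [-0.0, 0.681, 0.732, -0.0]
contact_force: [2.5, 1.9, 8.9]
gripper_width: 0.263
```

Call:
move_arm([
  {"fingers": 20, "translation": [0.4, 0, 0], "turn": 0},
  {"fingers": 20, "translation": [0, 0, 0], "turn": 0},
])

```text
t: 11.3
eef_pos: [0.622, -0.1596, 0.1037]
tool_rot: [-0.001, 0.681, 0.732, -0.0]
contact_force: [0.4, 0.9, 10.0]
gripper_width: 0.265
```

Call:
move_arm([
  {"fingers": 20, "translation": [0.5, 0, 0], "turn": 0},
  {"fingers": 20, "translation": [0.3, 0, 0], "turn": 0},
  {"fingers": 20, "translation": [0, 0, 0], "turn": 0},
])

```text
t: 11.68
eef_pos: [0.622, -0.1595, 0.1037]
tool_rot: [-0.001, 0.681, 0.732, -0.001]
contact_force: [-2.6, 1.5, 11.9]
gripper_width: 0.267
```

The stop has taken over: x force is −2.6 N and the TCP no longer advances, so the handle is home. I'll release gradually.

Call:
move_arm([
  {"fingers": 30, "translation": [0, 0, 0], "turn": 0},
  {"fingers": 50, "translation": [0, 0, 0], "turn": 0},
  {"fingers": 85, "translation": [0, 0, 0], "turn": 0},
  {"fingers": 85, "translation": [0, 0, 0], "turn": 0},
  {"fingers": 85, "translation": [0, 0, 0], "turn": 0},
  {"fingers": 85, "translation": [0, 0, 0], "turn": 0},
  {"fingers": 85, "translation": [0, 0, 0], "turn": 0},
], newtons=20)

```text
t: 12.55
eef_pos: [0.6238, -0.1596, 0.1033]
tool_rot: [-0.0, 0.681, 0.732, -0.0]
contact_force: [-0.5, -0.7, -0.3]
gripper_width: 0.993
```

Call:
move_arm([
  {"fingers": 85, "translation": [0, 0, 10], "turn": 0},
  {"fingers": 85, "translation": [0, 0, 25], "turn": 0},
  {"fingers": 85, "translation": [0, 0, 30], "turn": 0},
  {"fingers": 85, "translation": [0, 0, 30], "turn": 0},
  {"fingers": 85, "translation": [0, 0, 30], "turn": 0},
  {"fingers": 85, "translation": [-30, 0, 20], "turn": 0},
  {"fingers": 85, "translation": [-40, 0, 10], "turn": 0},
  {"fingers": 85, "translation": [-40, 0, 0], "turn": 0},
  {"fingers": 85, "translation": [0, 0, 0], "turn": 0},
  {"fingers": 85, "translation": [0, 0, 0], "turn": 0},
])

```text
t: 13.8
eef_pos: [0.5146, -0.1594, 0.2591]
tool_rot: [0.001, 0.681, 0.732, 0.001]
contact_force: [0.2, 0.6, -0.4]
gripper_width: 0.996
```

```bash
python3 chk.py f1; python3 -c "
from h import *
cv2.imwrite('pics/f2.png',read_camera('side'))"
```

```text
top orange 22 294 300 216 219 [ 0.5486 -0.0981  0.052 ] s= 0.5403
top red 19 301 315 188 189 [ 0.6202 -0.1269  0.046 ] s= 0.6096
side orange 11 282 285 157 166 [ 0.5507 -0.0952  0.052 ] s= 0.5426
side red 12 252 253 146 156 [ 0.6211 -0.1307  0.046 ] s= 0.6102
13.9 [ 0.51493219 -0.15933342  0.25858339] 0.5023316828514901 [ 0.10867451 -0.46163473  0.81615748]
```

View pics/f2.png

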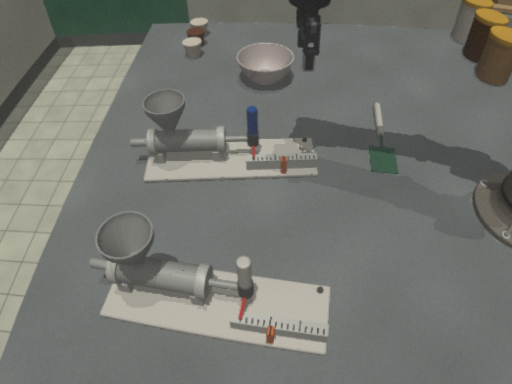

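The blue handle is home: pointer at (253,151) as at the start, clip unmoved at (283,159). The white doser is untouched and the gripper is clear of everything.

```bash
python3 -c "
from station import hand_in
print(hand_in())"
```

```text
the job is handed in; nothing more can be done
None
```

I gave the blue doser its dry test stroke and handed the job in at about 14 s of the 38 s allowed.

- **Pull and hold:** I pulled the handle out about 68.5 mm, until the pointer was level with the orange clip. I held it there for just over 2 s. I then eased it home at about 40 mm/s or slower.
- **Home and release:** I pushed gently until the end stop took the load (x force went from +2.7 N to −2.6 N), then let go and backed the gripper away.
- **Disagreement on the level:** Just before the hold, the side camera put the pointer level with the clip to about 0.3 mm. The top camera put it about 0.9 mm short. I moved 0.4 mm further as a compromise and did not take another picture during the hold, so the pointer was level to within about 1 mm.
- **Last checks:** The pointer is back at its starting position in both views, to within about 1 mm. The blue clip did not move. The white doser looks unchanged in the side picture. The gripper is open and touching nothing.

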